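Open the tea tin in its one-handed stand

TASK

The tea tin in the one-handed tin stand is to be opened for refilling. First slide the stand's fork by its upright tab all the way towards the tin, so that it holds the tin's foot down; then draw the tin's deep, tight lid straight up and right off, without lifting or tipping the tin out of its place. Set the lid down (do not drop it), top side up, on the middle of the square cork mat, not the round one; leave the fork home and the tin standing in the stand.

Things in the scene. Friction and masses are not known exactly. Their poses are not given: they have to be found in the camera images.
- fork_tab (a point): Middle of the stand fork's upright steel tab: 40 mm wide (x), 8 mm thick (y), 33 to 80 mm above the counter. Pinch it along y. Axes of the stand; z up. The fork slides level along y; towards the tin is -y. At the start the tab is 143 to 155 mm from the tin's centre; home, at the stop, 95 mm, its prongs over the tin's foot. Takes 2 N, stays where left. Stand board: 124 x 245 x 14 mm, fixed.
- tin_foot (a point): Underside centre of the tea tin's base, loose in a shallow recess (2 mm play) of the stand, 14 mm above the counter. Steel; foot plate 96 (x) x 60 (y) x 5 mm, body 65 x 49 mm up to 105 mm above this point. Axes as the stand's: the tab lies on its +y side, z up. Light (0.2 kg): it comes up with the lid unless the fork is home.
- lid_mid (a point): Centre, half-way up, of the tin's deep steel lid: box open below, 72 (x) x 56 (y) x 75 mm high, axes along the tin's, z up; grasp across y (56 mm). At the start fully on the tin, top 122 mm above the counter, overlapping its body by 72 mm; sprung pads drag with 5 to 11 N until it has risen about 70 mm. 0.1 kg. The wide low tin and the round tin elsewhere are not it.
- mat_top (a point): Centre of the upper face of the square cork mat, 100 x 100 mm, 6 mm thick, fixed on the counter; z up. The round cork mat nearby, 100 mm across, is not the place. Either may be the nearer one.
Mind the look-alikes: they are no part of the job. What is shaped like the part that bears lid_mid but pink is not meant. What is shaped like the part that bears tin_foot but blue or yellow is not meant.

How it is judged:
By the outcome, as a careful person would: the job done as asked, in the order asked, and still so for the second after the job is handed in, with the robot touching nothing.
It also fails if it takes over 61 s, if anything falls off the work surface, if the arm or the gripper's body presses on something with over 40 N, if the wrist force passes 120 N, or if a joint passes its speed limit or range.

ROBOT

A 7-joint arm with a two-finger parallel gripper is mounted at the origin on the work surface. World frame = base frame: x ahead of the robot, y to its left, z up, the work surface at z = 0. Lengths are in m, angles in rad, forces in N, time in s.
With the tool pointing down it reaches from about 0.425 to 0.875 m from the base axis. Payload 9.9 kg.
Tool frame: the origin (TCP) lies at the very end of the fingers, on their centre line; the grasp point (between the pads) lies 19 mm behind it; z points along the fingers, y is the direction in which the jaws open and shut (so a half turn about z gives the same grasp; the last joint's range is limited). The gripper opens to 85 mm and grips with 20 to 120 N. Pads are 22 mm wide; open, the fingers measure 114 mm over their backs; the gripper's body (76 mm by 85 mm) begins 54 mm behind the grasp point. The pads swing forward as they close: fully open they stand 13 mm farther back than shut.
Start: joints at [-1.258, 0.576, 0.025, 1.437, -0.015, 1.129, -0.057], TCP at [0.261, 0.623, 0.231] pointing down, gripper open.
Joint ranges: [-2.76, 2.76], [-0.34, 2.15], [-1.52, 1.57], [0.19, 2.46], [-1.09, 4.23], [0.17, 1.99], [-2.82, 2.82]. Speed limits (rad/s): [2.22, 2.22, 3.01, 3.01, 3.14, 3.14, 3.14].

INTERFACE

Orientations are given as a 3x3 rotation matrix whose columns are the frame's x, y, z axes.
In Python, from station import manip, capture, camera_params gives the robot as it stands.
- The arm moves only by the shell command python3 -m inch 'ROWS' [FORCE]. ROWS is JSON, one flat list of numbers, 5 for each row, row after row: the opening, from 0 (shut) to 1 (fully open), then the shift along the tool's x, y, z in m, then the turn about the tool's z in degrees. In form: [grip, dx, dy, dz, yaw, grip, dx, dy, dz, yaw, ...]. A call has 1 to 5 rows; each row shifts and turns the commanded pose from where the row before left it, along the tool's axes as they then stand; what a row does not reach is not made up. A row lasts 1/10 s, in which the tool goes at most 50 mm and 8.59 degrees, less where a joint would pass 70% of its speed; a pose out of reach is approached as far as the arm can. A call with a gripper value outside its range is refused whole. The fingers move at their own pace and stop on an object; FORCE is the grip in N (left out, the last holds). Time passes only in rows, so rows that do not move let the fingers close. It gives the time, the measured TCP pose, the force and the opening at its end, in the units of the state.
- manip.state(): the state, without advancing time (a new reading comes with each control period).
- capture(name): name is "scene" or "top"; returns the picture (400x640x3 uint8, blue, green, red); there is no depth.
- camera_params(name): a dict with "fx", "fy", "cx", "cy" (pixels), "view" (4x4, takes a point from world to camera coordinates). Camera axes: x right, y down, z forward; pixel columns grow to the right and rows downward; lengths in m; the calibration is good to about 2 mm. A picture is of the moment at which its call begins. camera_params takes no time and is no camera call.
- manip.hand_in(): hands the job in, once; it reports no verdict.
The state is a dict: "clock": time; "joint_positions": joint angles; "joint_velocities": joint speeds; "effort": joint torques, N m; "position": TCP position; "tcp_rot": TCP orientation; "contact_force": force on the tool from outside, world axes, zero at the start; "torque": the same for the moment, N m; "opening": opening from 0.0 (shut) to 1.0 (fully open).
Only numpy, scipy, OpenCV 4.12 (cv2) and the standard library are available. Lean on these libraries where they do the work, as an engineer would, in place of code of your own. Each camera call takes 0.05 s, during which the arm holds its last target. There are 200 camera calls.

## Working session

There is one attempt and no reset: what is moved stays moved. The work goes in short steps, Python scripts to look and compute and a shell command to move; the robot and the scene stay as the last step left them, time stands still between calls to the robot, and variables do not carry over. Pictures are saved under pics/ and viewed, about 8 in all and at most 12, crops included, and the job is handed in when it is done.

```bash
mkdir -p pics; ls; python3 - <<'E'
from station import manip,capture,camera_params
import cv2,numpy as np
for n in("scene","top"):
    cv2.imwrite(f"pics/{n}0.png",capture(n)); p=camera_params(n); print(n,p["fx"],p["fy"],p["cx"],p["cy"]);print(np.round(p["view"],4))
s=manip.state();print(s["clock"],s["position"],s["tcp_rot"],s["opening"])
E
```

```text
pics
scene 382.9770025915107 382.9770025915107 313.4577702894147 195.784966090071
[[ 0.2684  0.9632 -0.017  -0.1104]
 [ 0.7583 -0.2221 -0.6129 -0.3507]
 [-0.5941  0.1516 -0.79    1.1839]
 [ 0.      0.      0.      1.    ]]
top 391.61083731949566 391.61083731949566 314.2840248420097 198.54061457805352
[[ 0.0165 -0.9998  0.0137 -0.0541]
 [-0.9972 -0.0175 -0.0727  0.5335]
 [ 0.073  -0.0125 -0.9973  1.0078]
 [ 0.      0.      0.      1.    ]]
0.1 [0.26069155 0.62215963 0.23052479] [[-9.22325623e-01  3.86413224e-01 -5.14893027e-04]
 [ 3.86413558e-01  9.22324503e-01 -1.43992043e-03]
 [-8.15058388e-05 -1.52703715e-03 -9.99998831e-01]] 1.0006139570265222
```

View pics/scene0.png

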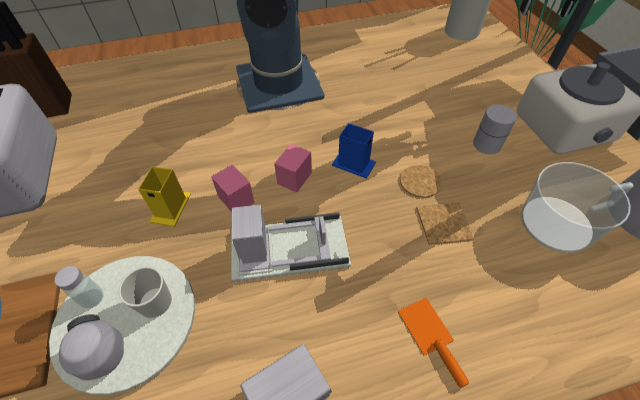

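View pics/top0.png

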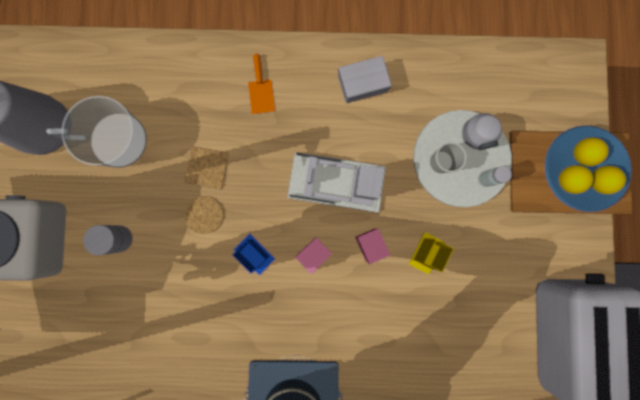

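The scene view shows the stand with the grey tin and lid at (250,235), and the fork tab near (321,240). Look-alikes are the pink lids (232,187) and (293,168), the blue tin (354,150), the yellow tin (163,195), the grey box (287,375) and the grey round tin (493,128). The square mat is at (443,223) and the round one at (419,181). In the top view the lid is at (369,182), the tab at (311,175), the square mat at (207,168) and the round mat at (205,214). Next, one close crop to check.

```bash
python3 - <<'E'
import cv2,numpy as np
a=cv2.imread("pics/scene0.png")[190:290,220:360];b=cv2.imread("pics/top0.png")[145:220,285:390]
a=cv2.resize(a,None,fx=5.6,fy=5.6,interpolation=cv2.INTER_CUBIC)[:, :]
cv2.imwrite("pics/c1.png",a)
cv2.imwrite("pics/c2.png",cv2.resize(b,None,fx=7,fy=7,interpolation=cv2.INTER_CUBIC))
E
```

```text
(no output)
```

View pics/c1.png

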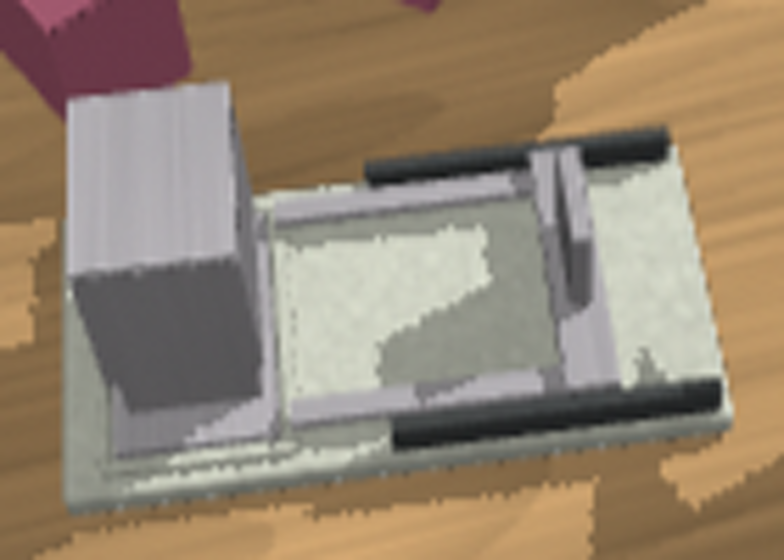

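View pics/c2.png

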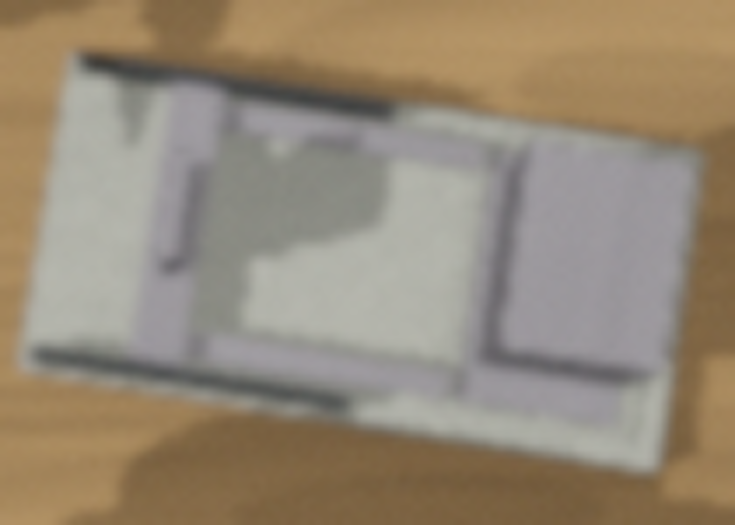

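The crops confirm it: grey lid on the stand, tab to its left in the top view, fork open. Now the positions.

```bash
cat >h.py <<'E'
import numpy as np
from station import manip,capture,camera_params
def ray(n,uv,z):
    p=camera_params(n);V=np.array(p["view"]);R,t=V[:3,:3],V[:3,3];c=-R.T@t
    uv=np.atleast_2d(uv).astype(float)
    d=np.c_[(uv[:,0]-p["cx"])/p["fx"],(uv[:,1]-p["cy"])/p["fy"],np.ones(len(uv))]@R
    return (c+d*((z-c[2])/d[:,2])[:,None])[:,:2]
def proj(n,X):
    p=camera_params(n);V=np.array(p["view"]);q=np.atleast_2d(X)@V[:3,:3].T+V[:3,3]
    return np.c_[q[:,0]/q[:,2]*p["fx"]+p["cx"],q[:,1]/q[:,2]*p["fy"]+p["cy"]]
E
python3 - <<'E'
from h import *
import cv2
np.set_printoptions(precision=4,suppress=True)
T=lambda a:(np.array(a)+.5)/7-.5+[285,145]
S=lambda a:(np.array(a)+.5)/5.6-.5+[220,190]
def rep(n,P):print(n,P.mean(0),"sides",np.linalg.norm(P-np.roll(P,-1,0),axis=1),"ang",[round(np.degrees(np.arctan2(*(P[(i+1)%4]-P[i])[::-1])),1) for i in range(4)])
rep("board top",ray("top",T([[75,52],[705,148],[658,472],[20,372]]),.014))
rep("lid top",ray("top",T([[525,140],[705,150],[650,375],[495,355]]),.122))
rep("lid scene",ray("scene",S([[68,100],[228,83],[238,250],[75,275]]),.122))
print("board scene",ray("scene",S([[678,145],[730,420],[68,502]]),.014))
print("tab scene",ray("scene",S([[555,150],[578,240],[532,153],[576,150],[590,235]]),.08))
print("tab top",ray("top",T([[175,160],[200,160],[165,268],[188,268]]),.08))
for n,z in(("scene",.006),("top",.006)):
    im=cv2.imread(f"pics/{n}0.png");hsv=cv2.cvtColor(im,cv2.COLOR_BGR2HSV)
    x0,y0,x1,y1=(405,198,485,252) if n=="scene" else (178,140,240,196)
    print(n,ray(n,[[418,207],[457,203],[471,239],[429,245]] if n=="scene" else [[191,147],[228,150],[225,189],[187,186]],z).mean(0))
    cv2.imwrite(f"pics/m_{n}.png",cv2.resize(im[y0:y1,x0:x1],(480,360 if n=="top" else 324),interpolation=cv2.INTER_CUBIC))
a=cv2.imread("pics/m_scene.png");b=cv2.imread("pics/m_top.png")
import cv2;b=cv2.resize(b,(300,271));a=cv2.resize(a,(402,271));cv2.imwrite("pics/m.png",np.hstack([a,b]))
E
```

```text
board top [ 0.5804 -0.1037] sides [0.2423 0.1248 0.2434 0.1236] ang [np.float64(-97.7), np.float64(172.0), np.float64(82.1), np.float64(-8.5)]
lid top [ 0.571  -0.1739] sides [0.0614 0.0793 0.0529 0.0742] ang [np.float64(-92.1), np.float64(166.6), np.float64(83.6), np.float64(-7.4)]
lid scene [ 0.5724 -0.173 ] sides [0.0552 0.0687 0.0531 0.0714] ang [np.float64(81.3), np.float64(-8.0), np.float64(-95.8), np.float64(173.7)]
board scene [[ 0.54    0.0276]
 [ 0.6612  0.008 ]
 [ 0.6267 -0.2293]]
tab scene [[ 0.5726 -0.0325]
 [ 0.6117 -0.0353]
 [ 0.5716 -0.0408]
 [ 0.5748 -0.0252]
 [ 0.6109 -0.0307]]
tab top [[ 0.6072 -0.0313]
 [ 0.6074 -0.0401]
 [ 0.5686 -0.0284]
 [ 0.5688 -0.0365]]
scene [0.6174 0.2423]
top [0.6122 0.24  ]
```

View pics/m.png

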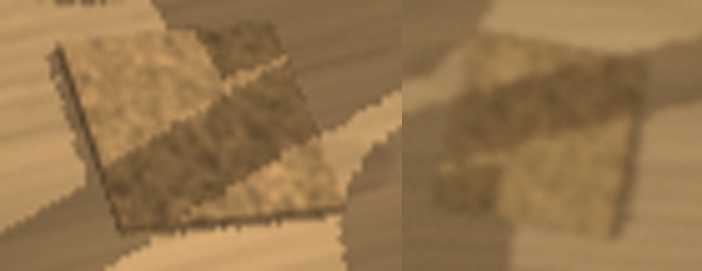

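The left half (scene) shows the mat corners at crop (55,45), (285,22), (345,210), (122,232). The right half (top) shows them at about (475,30), (645,60), (620,235), (438,205). Tab is near (0.590,-0.034), lid (0.572,-0.174), and the stand's y axis is at 82° in world. Moving over the tab now.

```bash
python3 - <<'E'
from h import *
A=np.array([[55,45],[285,22],[345,210],[122,232]])/5.025+[404.5,197.5]
B=np.array([[73,30],[243,60],[218,235],[36,205]])/4.84+[177.5,139.5]
for n,P in(("scene",A),("top",B)):
    W=ray(n,P,.006);print(n,W.round(4).tolist(),W.mean(0))
E
python3 -m inch '[0.6,-0.0371,-0.0319,0,0, 0.6,-0.0371,-0.0319,0,0, 0.6,-0.0371,-0.0319,0,0, 0.6,-0.0371,-0.0319,0,0, 0.6,-0.0371,-0.0319,0,0]' 40
python3 -m inch '[0.6,-0.0371,-0.0319,0,0, 0.6,-0.0371,-0.0319,0,0, 0.6,-0.0371,-0.0319,0,0, 0.6,-0.0371,-0.0319,0,0, 0.6,-0.0371,-0.0319,0,0]'
python3 -m inch '[0.6,-0.0371,-0.0319,0,0, 0.6,-0.0371,-0.0319,0,0, 0.6,-0.0371,-0.0319,0,0, 0.6,-0.0371,-0.0319,0,0, 0.6,-0.0371,-0.0319,0,0]'
python3 -m inch '[0.6,0,0,0,-7.4, 0.6,0,0,0,-7.4,0.6,0,0,0,0]'
```

```text
scene [[0.5587, 0.2018], [0.5761, 0.3082], [0.6734, 0.283], [0.6569, 0.1872]] [0.61628497 0.24504694]
top [[0.6713, 0.2826], [0.6564, 0.1884], [0.559, 0.1989], [0.5738, 0.299]] [0.61511381 0.24224941]
clock: 0.6
position: [0.3708, 0.4017, 0.2311]
tcp_rot: [[-0.922, 0.386, -0.0], [0.386, 0.922, -0.0], [0.0, -0.0, -1.0]]
contact_force: [1.2, -0.3, -0.0]
opening: 0.602
clock: 1.1
position: [0.4802, 0.1831, 0.2313]
tcp_rot: [[-0.922, 0.386, -0.0], [0.386, 0.922, -0.0], [0.0, -0.0, -1.0]]
contact_force: [1.2, 0.4, -0.2]
opening: 0.599
clock: 1.6
position: [0.5896, -0.0357, 0.2311]
tcp_rot: [[-0.922, 0.386, -0.0], [0.386, 0.922, 0.0], [0.0, -0.0, -1.0]]
contact_force: [1.2, 0.5, 0.2]
opening: 0.602
clock: 1.9
position: [0.589, -0.0343, 0.2308]
tcp_rot: [[-0.991, 0.137, -0.001], [0.137, 0.991, 0.0], [0.001, 0.0, -1.0]]
contact_force: [-0.8, 0.5, 0.0]
opening: 0.601
```

```bash
python3 -m inch '[0.6,0,0,0.045,0, 0.6,0,0,0.045,0, 0.6,0,0,0.04,0,0.6,0,0,0.015,0,0.6,0,0,0,0]'
python3 - <<'E'
from h import *
import cv2
a=cv2.resize(capture("scene")[170:290,220:380],None,fx=4,fy=4,interpolation=cv2.INTER_CUBIC)
cv2.imwrite("pics/d1.png",a)
E
```

```text
clock: 2.4
position: [0.5873, -0.0333, 0.0837]
tcp_rot: [[-0.99, 0.141, -0.005], [0.141, 0.99, -0.0], [0.005, -0.001, -1.0]]
contact_force: [-0.7, -0.6, 0.2]
opening: 0.604
```

View pics/d1.png

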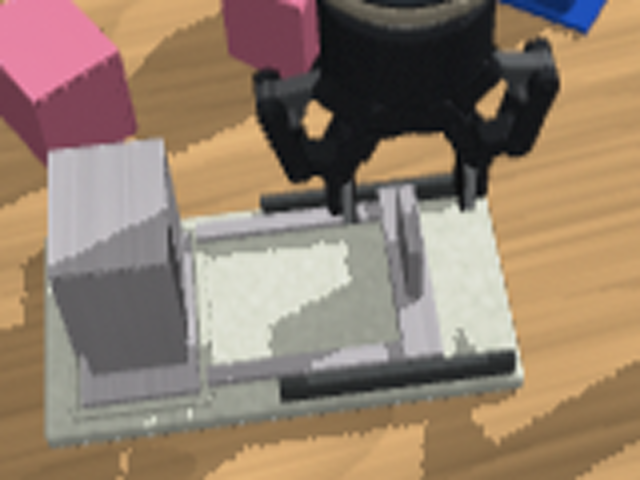

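```bash
python3 - <<'E'
from h import *
s=manip.state();p=np.array(s["position"]);R=np.array(s["tcp_rot"])
print(p, ((proj("scene",[p,p+R[:,1]*.0255,p-R[:,1]*.0255,[.59,-.0345,.08]])-[219.5,169.5])*4).round(0))
E
```

```text
[ 0.58855879 -0.03346738  0.085538  ] [[404. 207.]
 [454. 201.]
 [353. 213.]
 [402. 216.]]
```

The picture shows the finger tips straddling the tab at crop (345,215) and (468,205). The tab's top runs from (398,187) to (418,240), and the projection agrees. Descending the rest of the way and pinching.

```bash
python3 -m inch '[0.6,0,0,0.02,0, 0.6,0,0,0.02,0, 0.6,0,0,0,0]'
python3 -m inch '[0.05,0,0,0,0,0.05,0,0,0,0,0.05,0,0,0,0,0.05,0,0,0,0,0.05,0,0,0,0]' 30
python3 -m inch '[0.05,0,0,0,0,0.05,0,0,0,0,0.05,0,0,0,0]'
```

```text
clock: 2.75
position: [0.5887, -0.0336, 0.0459]
tcp_rot: [[-0.99, 0.139, -0.001], [0.139, 0.99, -0.0], [0.001, -0.0, -1.0]]
contact_force: [-0.1, 0.1, 0.4]
opening: 0.599
clock: 3.25
position: [0.5901, -0.0338, 0.0476]
tcp_rot: [[-0.99, 0.138, 0.002], [0.138, 0.99, 0.0], [-0.002, 0.0, -1.0]]
contact_force: [-0.8, 1.5, 7.4]
opening: 0.088
clock: 3.55
position: [0.59, -0.0338, 0.0477]
tcp_rot: [[-0.99, 0.138, 0.002], [0.138, 0.99, 0.0], [-0.002, 0.0, -1.0]]
contact_force: [-0.5, -0.4, 7.5]
opening: 0.085
```

```bash
python3 -m inch '[0.05,0,0,-0.003,0,0.05,0,0,0,0]' 
python3 -m inch '[0.05,0,-0.01,0,0,0.05,0,-0.01,0,0,0.05,0,-0.01,0,0,0.05,0,-0.006,0,0,0.05,0,0,0,0]'
```

```text
clock: 3.75
position: [0.5898, -0.0338, 0.0482]
tcp_rot: [[-0.99, 0.138, 0.001], [0.138, 0.99, -0.0], [-0.001, -0.0, -1.0]]
contact_force: [6.7, -0.8, -20.0]
opening: 0.088
clock: 4.25
position: [0.5845, -0.0707, 0.0482]
tcp_rot: [[-0.99, 0.139, 0.0], [0.139, 0.99, -0.001], [-0.0, -0.001, -1.0]]
contact_force: [7.1, -2.7, -19.3]
opening: 0.089
```

```bash
python3 -m inch '[0.05,0,0,0.002,0,0.05,0,-0.005,0,0,0.05,0,-0.003,0,0,0.05,0,0,0,0]'
python3 -m inch '[0.05,0,-0.002,0,0,0.05,0,0,0,0]'
python3 -m inch '[0.05,0,-0.002,0,0,0.05,0,0,0,0]'
python3 -m inch '[0.05,0,-0.002,0,0,0.05,0,0,0,0]'
```

```text
clock: 4.65
position: [0.5836, -0.078, 0.048]
tcp_rot: [[-0.99, 0.139, 0.001], [0.139, 0.99, -0.0], [-0.001, -0.0, -1.0]]
contact_force: [1.0, -0.3, 4.5]
opening: 0.084
clock: 4.85
position: [0.5834, -0.0795, 0.048]
tcp_rot: [[-0.99, 0.138, 0.001], [0.138, 0.99, -0.0], [-0.001, 0.0, -1.0]]
contact_force: [0.8, 0.5, 7.2]
opening: 0.088
clock: 5.05
position: [0.5831, -0.0813, 0.0479]
tcp_rot: [[-0.99, 0.138, 0.001], [0.138, 0.99, 0.0], [-0.001, 0.0, -1.0]]
contact_force: [0.8, 2.0, 6.7]
opening: 0.091
clock: 5.25
position: [0.5831, -0.0814, 0.048]
tcp_rot: [[-0.991, 0.137, 0.002], [0.137, 0.991, 0.002], [-0.001, 0.002, -1.0]]
contact_force: [2.0, 7.2, 7.5]
opening: 0.094
```

```bash
python3 -m inch '[0.05,0,-0.002,0,0,0.05,0,0,0,0]'
python3 -m inch '[0.4,0,0.002,-0.002,0,0.4,0,0,0,0,0.4,0,0,0,0]'
```

```text
clock: 5.45
position: [0.5832, -0.0813, 0.048]
tcp_rot: [[-0.991, 0.135, 0.002], [0.135, 0.991, 0.004], [-0.001, 0.004, -1.0]]
contact_force: [1.6, 12.1, 7.1]
opening: 0.09
clock: 5.75
position: [0.5819, -0.0839, 0.0492]
tcp_rot: [[-0.99, 0.138, -0.001], [0.138, 0.99, -0.001], [0.001, -0.001, -1.0]]
contact_force: [0.1, -0.0, -0.1]
opening: 0.401
```

```bash
python3 -m inch '[0.4,0,0,-0.035,0,0.4,0,0,-0.035,0,1,0,0,-0.035,0,1,0,0,-0.035,0,1,0,0,0,0]'
python3 -m inch '[1,0,-0.03,0,0,1,0,-0.03,0,0,1,-0.002,-0.031,0,0,1,0,0,0,0,1,0,0,0,0]'
python3 - <<'E'
from h import *
import cv2
a=cv2.resize(capture("scene")[150:290,200:370],None,fx=4,fy=4,interpolation=cv2.INTER_CUBIC)
cv2.imwrite("pics/d2.png",a)
s=manip.state();p=np.array(s["position"]);R=np.array(s["tcp_rot"]);print(p)
c=np.array([.5707,-.1747,.122]);x=R[:,0];y=R[:,1];q=lambda a,b:c+x*a*.036+y*b*.028
print(((proj("scene",[p,q(1,1),q(1,-1),q(-1,-1),q(-1,1)])-[199.5,149.5])*4).round(0))
E
```

```text
clock: 6.25
position: [0.5844, -0.0845, 0.1939]
tcp_rot: [[-0.99, 0.139, 0.007], [0.139, 0.99, -0.001], [-0.007, -0.0, -1.0]]
contact_force: [0.0, 0.2, 0.7]
opening: 0.889
clock: 6.75
position: [0.571, -0.1748, 0.1886]
tcp_rot: [[-0.99, 0.14, -0.001], [0.14, 0.99, -0.0], [0.001, -0.0, -1.0]]
contact_force: [-0.1, 0.9, 0.5]
opening: 0.996
[ 0.57137417 -0.17351527  0.18867175]
[[164. 198.]
 [241. 215.]
 [125. 229.]
 [125. 355.]
 [248. 340.]]
```

View pics/d2.png

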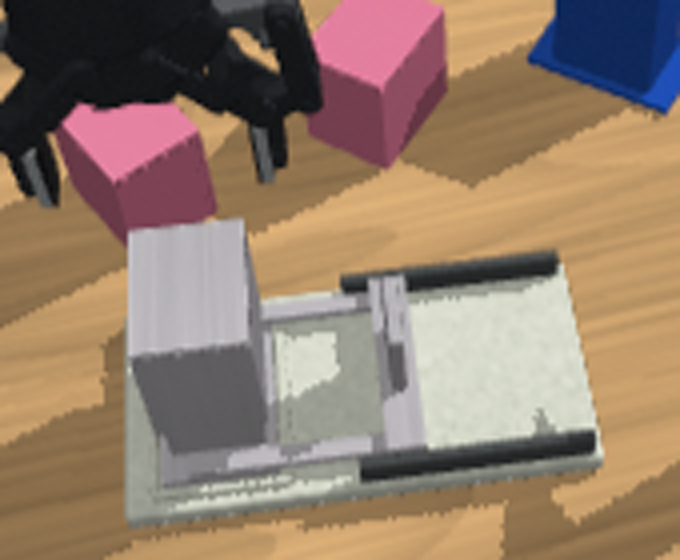

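The picture shows the fork home, with its prongs at the tin's foot and the tab at crop (395,340). The lid's top corners are (127,232), (245,218), (250,342) and (133,357), within 1 px of prediction. The gripper is centred over it, so I descend and grasp.

```bash
python3 -m inch '[1,0,0,0.03,0,1,0,0,0.03,0,1,0,0,0.02,0,1,0,0,0.02,0,1,0,0,0,0]'
python3 -m inch '[1,0,0,0.012,0,1,0,0,0,0]'
```

```text
clock: 7.3
position: [0.5703, -0.1717, 0.0867]
tcp_rot: [[-0.991, 0.136, -0.005], [0.136, 0.991, 0.002], [0.005, 0.001, -1.0]]
contact_force: [-0.5, 0.0, 0.3]
opening: 1.0
clock: 7.5
position: [0.5716, -0.1731, 0.0767]
tcp_rot: [[-0.991, 0.137, -0.001], [0.137, 0.991, 0.0], [0.001, 0.0, -1.0]]
contact_force: [1.1, -0.1, -0.2]
opening: 1.0
```

```bash
python3 -m inch '[0.55,0,0,0,0,0.55,0,0,0,0,0.55,0,0,0,0,0.55,0,0,0,0,0.55,0,0,0,0]' 50
python3 -m inch '[0.55,0,0,0,0,0.55,0,0,0,0,0.55,0,0,0,0]'
```

```text
clock: 8.0
position: [0.5721, -0.1743, 0.0781]
tcp_rot: [[-0.99, 0.138, 0.001], [0.138, 0.99, -0.001], [-0.001, -0.001, -1.0]]
contact_force: [-0.1, -2.0, 6.6]
opening: 0.649
clock: 8.3
position: [0.5722, -0.1744, 0.0781]
tcp_rot: [[-0.99, 0.139, 0.001], [0.139, 0.99, -0.001], [-0.002, -0.001, -1.0]]
contact_force: [-0.1, -0.6, 6.9]
opening: 0.652
```

```bash
python3 -m inch '[0.55,0,0,-0.005,0,0.55,0,0,-0.005,0,0.55,0,0,-0.005,0,0.55,0,0,-0.005,0]'
python3 -m inch '[0.55,0,0,-0.008,0,0.55,0,0,-0.008,0,0.55,0,0,-0.008,0,0.55,0,0,-0.008,0]'
python3 -m inch '[0.55,0,0,-0.008,0,0.55,0,0,-0.008,0,0.55,0,0,-0.005,0,0.55,0,0,-0.005,0,0.55,0,0,-0.005,0]'
python3 -m inch '[0.55,0,0,-0.01,0,0.55,0,0,-0.01,0,0.55,0,0,-0.01,0,0.55,0,0,-0.01,0,0.55,0,0,0,0]'
python3 - <<'E'
from h import *
import cv2
print(manip.state()["position"])
a=cv2.resize(capture("scene")[110:290,200:380],None,fx=3.3,fy=3.3,interpolation=cv2.INTER_CUBIC)
cv2.imwrite("pics/d3.png",a)
E
```

```text
clock: 8.7
position: [0.5714, -0.1735, 0.0975]
tcp_rot: [[-0.99, 0.138, -0.001], [0.138, 0.99, 0.0], [0.001, 0.0, -1.0]]
contact_force: [0.6, 0.5, -5.5]
opening: 0.651
clock: 9.1
position: [0.5717, -0.1738, 0.1301]
tcp_rot: [[-0.99, 0.138, 0.0], [0.138, 0.99, -0.0], [-0.0, -0.0, -1.0]]
contact_force: [0.7, -0.1, -5.2]
opening: 0.651
clock: 9.6
position: [0.5719, -0.1738, 0.161]
tcp_rot: [[-0.99, 0.138, 0.001], [0.138, 0.99, -0.0], [-0.001, -0.0, -1.0]]
contact_force: [-0.2, -0.2, -0.9]
opening: 0.646
clock: 10.1
position: [0.5725, -0.1741, 0.2021]
tcp_rot: [[-0.99, 0.138, 0.003], [0.138, 0.99, -0.001], [-0.003, -0.0, -1.0]]
contact_force: [-0.3, -0.3, -1.2]
opening: 0.65
[ 0.57251246 -0.17405155  0.20208813]
```

View pics/d3.png

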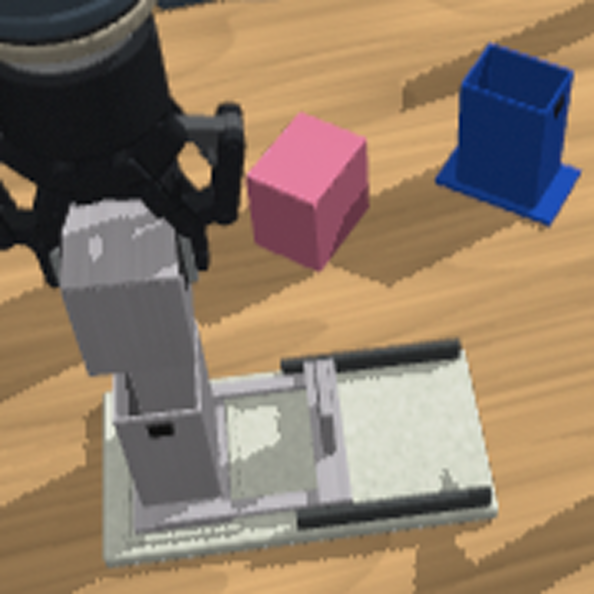

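The lid is off and hangs in the gripper at crop (130,290). The tin is upright in the stand and the fork still home. Moving to the square mat.

```bash
python3 -m inch '[0.55,0.0015,0.03,0,0,0.55,0.0015,0.045,0,0,0.55,0.0015,0.045,0,0,0.55,0.0015,0.045,0,0,0.55,0.0015,0.045,0,0]'
python3 -m inch '[0.55,0.0015,0.045,0,0,0.55,0.0015,0.045,0,0,0.55,0.0015,0.045,0,0,0.55,0.0015,0.045,0,0,0.55,0.0015,0.03,0,0]'
python3 -m inch '[0.55,0,0,0.03,0,0.55,0,0,0.03,0,0.55,0,0,0.03,0,0.55,0,0,0.03,0,0.55,0,0,0,0]'
python3 -m inch '[0.55,0,0,0,0]'
python3 - <<'E'
from h import *
import cv2
im=capture("scene")[120:270,370:520]
a=cv2.resize(im,None,fx=4,fy=4,interpolation=cv2.INTER_CUBIC)
cv2.imwrite("pics/d4.png",a)
s=manip.state();p=np.array(s["position"]);R=np.array(s["tcp_rot"]);print(p)
c=p-[0,0,.0311];x=R[:,0]
print(((proj("scene",[c-x*.036+R[:,1]*.028,c-x*.036-R[:,1]*.028,[.6157,.2437,.006]])-[369.5,119.5])*4).round(0))
E
```

```text
clock: 10.65
position: [0.593, 0.037, 0.1999]
tcp_rot: [[-0.99, 0.138, -0.001], [0.138, 0.99, -0.0], [0.001, -0.0, -1.0]]
contact_force: [1.0, 0.2, -0.3]
opening: 0.647
clock: 11.15
position: [0.614, 0.2486, 0.1994]
tcp_rot: [[-0.991, 0.135, -0.001], [0.135, 0.991, 0.001], [0.001, 0.001, -1.0]]
contact_force: [-0.6, -1.6, -1.2]
opening: 0.651
clock: 11.65
position: [0.6119, 0.2432, 0.0757]
tcp_rot: [[-0.99, 0.138, -0.007], [0.138, 0.99, -0.003], [0.007, -0.004, -1.0]]
contact_force: [-1.1, -0.1, -0.8]
opening: 0.651
clock: 11.75
position: [0.6146, 0.2442, 0.0802]
tcp_rot: [[-0.99, 0.138, -0.001], [0.138, 0.99, -0.001], [0.001, -0.001, -1.0]]
contact_force: [0.3, 0.5, 0.3]
opening: 0.651
[0.6154694  0.24442585 0.08134174]
[[396. 413.]
 [291. 426.]
 [297. 410.]]
```

View pics/d4.png

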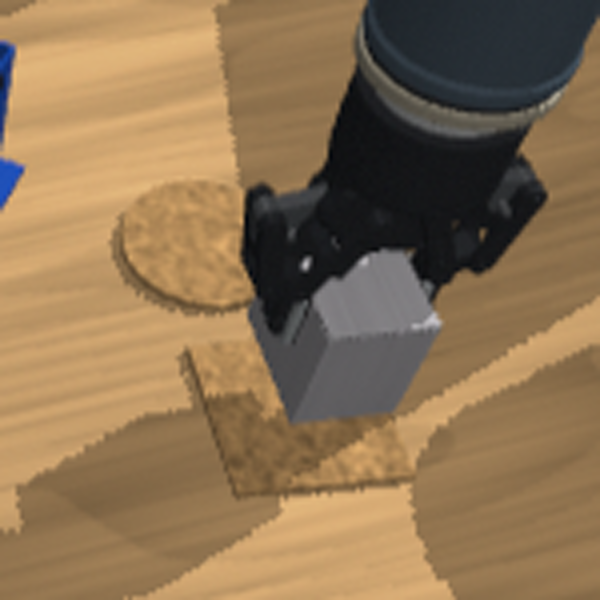

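The picture shows the lid over the square mat. Its near lower corners are at crop (293,422) and (397,412), within 1 px of prediction, so nothing slipped. Lowering until contact.

```bash
python3 -m inch '[0.55,0,0,0.015,0,0.55,0,0,0.015,0,0.55,0,0,0.007,0,0.55,0,0,0,0,0.55,0,0,0,0]'
for i in 1; do python3 -m inch '[0.55,0,0,0.002,0,0.55,0,0,0,0]'; done
python3 -m inch '[0.55,0,0,0.002,0,0.55,0,0,0,0]'
python3 -m inch '[0.55,0,0,0.002,0,0.55,0,0,0,0]'
```

```text
clock: 12.3
position: [0.6148, 0.2442, 0.0431]
tcp_rot: [[-0.99, 0.138, -0.0], [0.138, 0.99, -0.0], [0.0, -0.0, -1.0]]
contact_force: [-0.4, 1.1, -1.0]
opening: 0.649
clock: 12.5
position: [0.615, 0.2444, 0.0415]
tcp_rot: [[-0.99, 0.138, 0.0], [0.138, 0.99, 0.0], [-0.0, 0.0, -1.0]]
contact_force: [-0.2, 0.7, -0.9]
opening: 0.652
clock: 12.7
position: [0.6148, 0.2443, 0.0392]
tcp_rot: [[-0.99, 0.138, -0.0], [0.138, 0.99, -0.0], [0.0, -0.0, -1.0]]
contact_force: [-0.4, 0.0, -1.3]
opening: 0.65
clock: 12.9
position: [0.6149, 0.2443, 0.0372]
tcp_rot: [[-0.99, 0.138, 0.0], [0.138, 0.99, 0.0], [-0.0, 0.0, -1.0]]
contact_force: [-0.8, 0.2, -1.3]
opening: 0.654
```

```bash
python3 -m inch '[0.55,0,0,0.001,0,0.55,0,0,0,0]'
python3 -m inch '[0.55,0,0,0.001,0,0.55,0,0,0,0]'
```

```text
clock: 13.1
position: [0.615, 0.2443, 0.0371]
tcp_rot: [[-0.99, 0.138, 0.0], [0.138, 0.99, 0.0], [-0.0, 0.0, -1.0]]
contact_force: [-2.7, -0.6, 7.2]
opening: 0.651
clock: 13.3
position: [0.615, 0.2443, 0.037]
tcp_rot: [[-0.99, 0.138, 0.001], [0.138, 0.99, 0.0], [-0.001, 0.001, -1.0]]
contact_force: [-5.6, -1.9, 17.4]
opening: 0.651
```

```bash
python3 -m inch '[0.55,0,0,-0.0015,0,0.55,0,0,0,0]'
python3 -m inch '[0.8,0,0,0,0,0.95,0,0,0,0,1,0,0,0,0,1,0,0,0,0,1,0,0,0,0]'
python3 -m inch '[1,0,0,-0.01,0,1,0,0,-0.02,0,1,0,0,-0.03,0,1,0,0,-0.04,0,1,0,0,-0.04,0]'
python3 -m inch '[1,0,0,-0.04,0,1,-0.02,0.04,0,0,1,-0.02,0.04,0,0,1,0,0.04,0,0,1,0,0.04,0,0]'
python3 - <<'E'
from h import *
import cv2
a=cv2.resize(capture("scene")[120:290,220:520],None,fx=2.6,fy=2.6,interpolation=cv2.INTER_CUBIC)
cv2.imwrite("pics/d5.png",a)
c=np.array([.6157,.2437,.081]);t=np.radians(82);y=np.array([np.cos(t),np.sin(t),0]);x=np.array([y[1],-y[0],0])
print(((proj("scene",[c+s*x*.036+u*y*.028 for s,u in((-1,-1),(-1,1),(1,1),(1,-1))])-[219.5,119.5])*2.6).round(0))
E
```

```text
clock: 13.5
position: [0.615, 0.2443, 0.0371]
tcp_rot: [[-0.99, 0.138, 0.0], [0.138, 0.99, 0.0], [-0.0, 0.0, -1.0]]
contact_force: [-1.9, -1.0, 7.9]
opening: 0.649
clock: 14.0
position: [0.6148, 0.2443, 0.0367]
tcp_rot: [[-0.99, 0.138, -0.0], [0.138, 0.99, -0.0], [0.0, -0.0, -1.0]]
contact_force: [0.3, -0.2, 0.2]
opening: 1.001
clock: 14.5
position: [0.6146, 0.2441, 0.1788]
tcp_rot: [[-0.99, 0.138, -0.0], [0.138, 0.99, -0.0], [0.0, -0.0, -1.0]]
contact_force: [0.9, -0.6, -0.1]
opening: 1.001
clock: 15.0
position: [0.6771, 0.3982, 0.2177]
tcp_rot: [[-0.99, 0.139, 0.001], [0.139, 0.99, 0.0], [-0.001, 0.0, -1.0]]
contact_force: [0.7, 0.0, 0.4]
opening: 1.001
[[558. 183.]
 [625. 175.]
 [658. 247.]
 [588. 255.]]
```

View pics/d5.png

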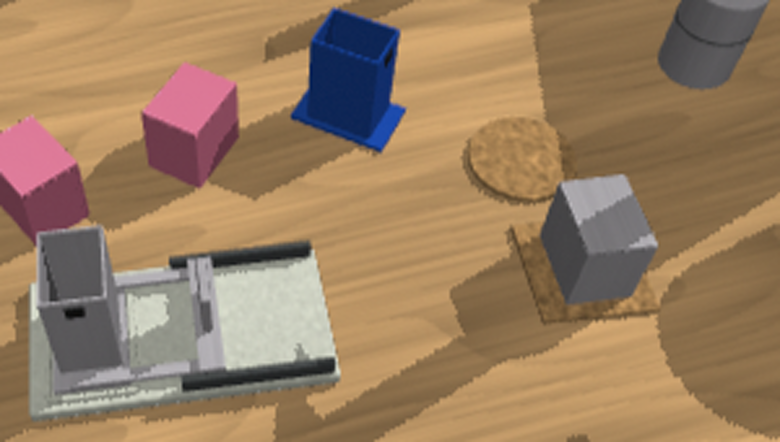

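The lid stands upright on the middle of the square mat, with top corners at crop (562,183), (625,176), (657,243) and (588,252), within about 1.5 px of the mat-centre prediction. The tin is upright, the fork home, and the gripper clear.

```bash
python3 -m inch '[1,0,0,0,0,1,0,0,0,0]'; python3 -c "
from station import manip
print(manip.hand_in())"
```

```text
clock: 15.25
position: [0.6765, 0.3967, 0.217]
tcp_rot: [[-0.99, 0.138, 0.0], [0.138, 0.99, -0.001], [-0.0, -0.001, -1.0]]
contact_force: [-0.1, -1.3, 0.1]
opening: 0.999
the job is handed in; nothing more can be done
None
```

The lid is off and standing top side up on the middle of the square mat. The fork is home and the tin still stands upright in the stand. I handed the job in at 15.25 s; it gave no verdict.

- **Fork:** I pinched the tab and slid the fork about 48 mm to its stop. There it stopped moving and the force rose to 12 N.
- **Lid:** I drew it straight up off the tin against about 5 N. The picture then showed the tin still seated and the fork still home.
- **Placing:** I lowered the lid onto the mat until it touched, then let go and moved clear. In the last picture its corners lay within about 1.5 px, a few millimetres, of where a centred lid should be.

No check failed. Two readings were higher than I wanted: about 20 N of upward pull on the fork while I adjusted height, which I eased off, and 17 N when the lid touched down. The two cameras put the mat's centre about 3 mm apart, so I used the middle of the two.

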